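# Clamp the dust nozzle and open its blast gate

### The job

Take the big hose clamp with the red key from its wooden stand, slide it over the nozzle and along the yellow barbed stub until it sits square against the grey shoulder, then turn its key clockwise until it stops, so that the clamp is snug there. Then open the blast gate by drawing its red handle all the way up, let go, and leave the blue-keyed clamp, bowl, tin and gouge alone.

Things in the scene. Friction and masses are not known exactly. Their poses are not given: they have to be found in the camera images.
- band: Big steel clamp, red key, 100 g. Band 16 mm wide, 3 thick, outside diameter 53, bore 47 (46 between its two dark shoes). Origin: bore centre, 38.5 mm above the bench at the start. y: bore axis, level; z: up; +x: side with the screw housing (14 x 18 x 24 mm, centred 33 mm out). Stands loose in a slot whose walls end 30 mm above the bench: lift straight up. The key can carry it.
- key_grip (a point): On the upright screw axis, in the red thumb key: 33 mm along +x and 42 mm along +z from the band's origin. The key is a bar 26 mm long (own x), 9 mm thick (own y: pinch along it), from 20 mm below this point to 8 mm above it. The housing's top is 10 mm below the key.
- key (a joint): Screw angle, rad, growing clockwise seen from above; at 0 the key's x lies along the band's x. Each radian draws the shoes (at the band's +x and -x) in by 1 mm: they meet the stub near 3.0; hard stop at 3.3. Starts at 0 to 0.5, stays where left. Its friction (0.06 N m) lets the key carry the band, and swings a loose band until it bears on something.
- stub_home (a point): Where the band's origin belongs: on the stub's level axis, 100 mm above the bench, 8 mm out from the face of the grey shoulder (58 mm disc). y: along the stub into the port; z: up. Towards -y the yellow stub (40 mm diameter, tapered tip) reaches 47 mm, a 29 mm steel nozzle to 67 mm. A loose band hangs 3.5 mm low. With its key on the +x side, clockwise turning presses it on the shoulder.
- gate_grip (a point): Centre of the blast gate's red handle, on top of the green gate box (104 mm wide, 30 thick, top 152 mm above the bench). Handle: 50 mm along the port's x, 14 mm along its y (pinch along y), 24 mm high. Shut, it is 174 mm above the bench and 90 mm along +y from stub_home. Axes as stub_home.
- gate (a joint): Height of the gate blade in m: 0 shut, 0.045 fully open (stop). Starts at 0 to 0.008. Slides straight up against about 4 N of friction plus 1 N of weight and stays where it is left.
- small_clamp: Bystander: a smaller steel clamp with a blue key, 42 mm outside diameter, in a like stand 100 x 56 mm; which stand is nearer the robot varies. Origin: bore centre.
- bowl: Bystander: turned wooden bowl, 110 mm across, 55 mm high; origin under its centre.
- tin: Bystander: round finish tin with a pale label, 66 mm diameter, 100 mm high; origin under its centre.
- gouge: Bystander: slim steel gouge with a wooden handle, 240 mm long along its x, lying on the bench; origin below its middle.
Mind the look-alikes: they are no part of the job. Leave any green look-alike of the band alone.

How it is judged:
On the way, in this order (a step that is already met when the one before it is completed fails the run):
1. the big clamp is lifted out of its stand (height (world z) of band above 0.075 m), for 0.1 s.
2. the big clamp is on the stub, against the shoulder (x of band in the frame of stub_home between -0.006 and 0.006 m and z of band in the frame of stub_home between -0.0065 and 0.006 m and y of band in the frame of stub_home between -0.005 and 0.004 m and angle between the y axis of band and the y axis of stub_home, either way round below 0.4 rad), for 0.2 s.
3. the key is turned until snug, with the clamp home (x of band in the frame of stub_home between -0.006 and 0.006 m and z of band in the frame of stub_home between -0.0065 and 0.006 m and y of band in the frame of stub_home between -0.005 and 0.004 m and angle between the y axis of band and the y axis of stub_home, either way round below 0.2 rad and value of joint key above 2.9 rad), for 0.2 s.
4. the blast gate is open (value of joint gate above 0.038 m), for 0.2 s.
At the end, for the whole second after the job is handed in: The big clamp is round the stub within 5 mm of the shoulder, its centre within 6 mm of the stub's axis (6.5 mm below), its axis within 0.14 rad of the stub's, at rest; its screw is turned to more than 2.9 rad; the gate is more than 38 mm up (x of band in the frame of stub_home between -0.006 and 0.006 m and z of band in the frame of stub_home between -0.0065 and 0.006 m and y of band in the frame of stub_home between -0.005 and 0.004 m and angle between the y axis of band and the y axis of stub_home, either way round below 0.14 rad and value of joint key above 2.9 rad and value of joint gate above 0.038 m and linear speed of band below 0.02 m/s and angular speed of band below 0.2 rad/s); the robot touches nothing.
It fails at once if the small clamp is moved more than 30 mm (distance of small_clamp from where it was at the start of the episode above 0.03 m).
It fails at once if the bowl is moved more than 30 mm (distance of bowl from where it was at the start of the episode above 0.03 m).
It fails at once if the tin is moved more than 30 mm (distance of tin from where it was at the start of the episode above 0.03 m).
It fails at once if the gouge is moved more than 30 mm (distance of gouge from where it was at the start of the episode above 0.03 m).
It also fails if it takes over 72 s, if anything falls off the work surface, if the arm or the gripper's body presses on something with over 40 N, if the wrist force passes 120 N, or if a joint passes its speed limit or range.

### The arm

A 6-joint arm with a two-finger parallel gripper is mounted at the origin on the work surface. World frame = base frame: x ahead of the robot, y to its left, z up, the work surface at z = 0. Lengths are in m, angles in rad, forces in N, time in s.
With the tool pointing down it reaches from about 0.35 to 0.85 m from the base axis. Payload 8.1 kg.
Tool frame: the origin (TCP) lies between the finger pads; the fingertips stand 14 mm ahead of it and the grasp point (between the pads) lies 5 mm behind it (robot.tcp_to_tips is the z of the fingertips in the tool frame, in m); z points along the fingers, y is the line along which they close (so a half turn about z gives the same grasp; the last joint's range is limited). The gripper opens to 93 mm and grips with 3 to 60 N. Pads are 15 mm wide; open, the fingers measure 128 mm over their backs; the gripper's body (75 mm by 188 mm) begins 65 mm behind the grasp point.
Start: joints at [-1.413, 0.13, 1.488, -0, 1.523, -0.085], TCP at [0.144, -0.582, 0.233] pointing down, gripper open.
Joint ranges: [-2.96, 2.96], [-0.89, 2.26], [0.02, 2.5], [-1.34, 4.48], [0, 2.73], [-2.66, 2.66]. Speed limits (rad/s): [2.39, 2.39, 2.79, 3.14, 3.14, 3.14].

### API

Orientations are given as a rotation vector (axis times angle).
In Python, from plant import sensors, read_camera, robot gives the robot as it stands.
- The arm moves only by the shell command python3 -m inch 'ROWS' [FORCE]. ROWS is one flat JSON list of numbers that holds 1 to 20 rows one after another, with no inner brackets; each row has 5 numbers: the finger opening in m, then dx, dy, dz in m, then a turn about the tool's z in rad; each row shifts and turns the commanded pose from where the row before left it, along the tool's axes as they then stand; what a row does not reach is not made up. A row lasts 1/10 s, in which the tool goes at most 0.05 m and 0.15 rad, less where a joint would pass 70% of its speed; a pose out of reach is approached as far as the arm can. The fingers move at their own pace and stop on an object; FORCE is the grip in N (left out, the last holds). Time passes only in rows, so rows that do not move let the fingers close. It prints the time, the measured TCP pose, the force, the opening and the grip force at its end. Input that does not fit is refused with a message, and nothing moves.
- sensors.read_state(): the state, without advancing time (a new reading comes with each control period).
- read_camera(name): name is "scene" or "top" or "wrist"; returns a dict with "image" (480x640x3 uint8, red, green, blue), "depth" (480x640 float32, m along the optical axis (not along the pixel's ray), 0 where there is no reading), "fx", "fy", "cx", "cy" (pixels), "R" (3x3) and "t" (3): a world point X has camera coordinates R X + t. Camera axes: x right, y down, z forward; pixel columns grow to the right and rows downward; lengths in m; the calibration is good to about 2 mm. A picture is of the moment at which its call begins.
- robot.close_job(): hands the job in; it is judged then, once.
The state is a dict: "t": time; "q": joint angles; "dq": joint speeds; "joint_torque": joint torques, N m; "tool_pos": TCP position; "orientation": TCP orientation; "force": force on the tool from outside, world axes, zero at the start; "wrist_torque": the same for the moment, N m; "opening": finger opening in m; "gripper_force": force on a finger pad.
Only numpy, scipy, OpenCV 4.12 (cv2) and the standard library are available. Lean on these libraries where they do the work, as an engineer would, in place of code of your own. Each camera call takes 0.05 s, during which the arm holds its last target. There are 200 camera calls.

## Working session

There is one attempt and no reset: what is moved stays moved. The work goes in short steps, Python scripts to look and compute and a shell command to move; the robot and the scene stay as the last step left them, time stands still between calls to the robot, and variables do not carry over. Pictures are saved under pics/ and viewed, at most 12 in all, crops included, and the job is handed in when it is done.

```bash
ls; mkdir -p pics
cat > h.py <<'E'
import numpy as np, cv2
from plant import sensors, read_camera, robot
def shot(n,f):
    c=read_camera(n); cv2.imwrite('pics/'+f,c['image'][:,:,::-1]); np.savez('pics/'+f[:-4]+'.npz',**c); return c
def pts(c):
    v,u=np.mgrid[:480,:640]; d=c['depth']
    P=np.stack([(u-c['cx'])/c['fx']*d,(v-c['cy'])/c['fy']*d,d],-1)
    return (P-c['t'])@c['R']
E
python3 - <<'E'
from h import *
for n in('scene','top','wrist'):
    c=shot(n,n+'0.png'); print(n,c['fx'],-c['R'].T@c['t'],c['R'][2])
print(sensors.read_state())
E
```

```text
pics
scene 592.3441045824654 [ 1.21541849 -0.40888311  1.3614864 ] [-0.43342618  0.29440598 -0.85174343]
top 478.84706355756185 [0.45587491 0.00855805 1.0220963 ] [ 0.13051954  0.01691255 -0.99130148]
wrist 394.86830044205533 [ 0.20855542 -0.56680327  0.38461694] [-0.23636312 -0.05775545 -0.96994679]
{'t': 0.15, 'q': array([-1.41341340e+00,  1.31020159e-01,  1.48905421e+00,  1.85113654e-06,
        1.52296170e+00, -8.54172620e-02]), 'dq': array([-0.00087333, -0.00190289, -0.00277919, -0.00136325, -0.00104628,
        0.00107816]), 'joint_torque': array([ 1.11683228e-03, -5.60475218e+01, -4.92335594e+01,  7.70783611e-02,
        3.07212467e-02, -1.08349086e-04]), 'tool_pos': array([ 0.14419931, -0.58198247,  0.23179521]), 'orientation': array([-3.11703878e+00, -3.80278685e-01,  7.86285018e-05]), 'force': array([-0.56352877,  0.23922335, -0.13209798]), 'wrist_torque': array([-0.0246956 , -0.03545164, -0.02227919]), 'gripper_force': 0.0, 'opening': 0.09303780040555196}
```

View pics/top0.png

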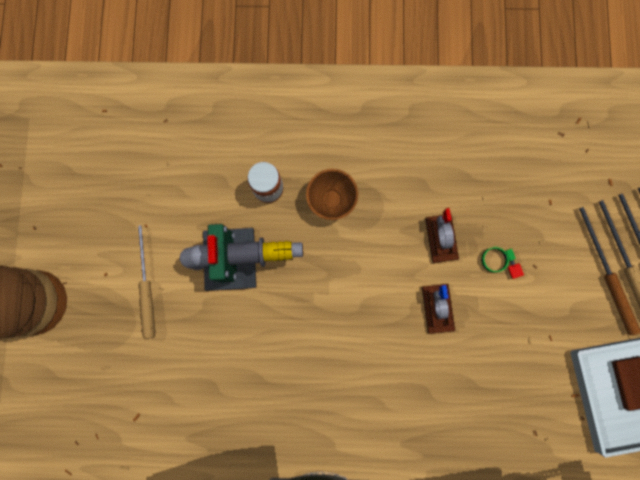

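View pics/scene0.png

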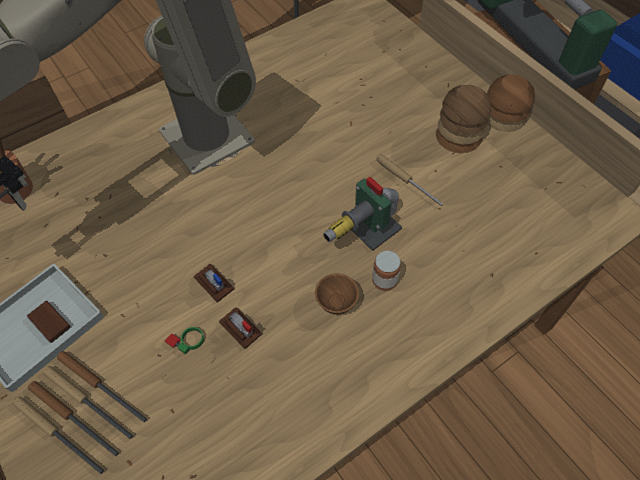

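The top view shows the red-keyed clamp at (447,232), its key at (448,215) on the side away from the robot. The blue-keyed clamp is at (440,305) and the green decoy at (497,260). The stub runs from its nozzle at (300,250) left to the gate, with its handle at (212,250). The scene view agrees.

Run:
```python
from h import *
def rep(f,boxes):
    c=dict(np.load('pics/'+f)); P=pts(c); hsv=cv2.cvtColor(c['image'],cv2.COLOR_RGB2HSV); H,S,V=[hsv[...,i].astype(int) for i in range(3)]
    m={'red':((H<6)|(H>174))&(S>170)&(V>80),'yel':(H>20)&(H<34)&(S>180)&(V>100),'grey':(S<60)}
    for k,(u0,u1,v0,v1),zr in boxes:
        M=m[k].copy(); M[:v0]=0;M[v1:]=0;M[:,:u0]=0;M[:,u1:]=0
        M&=(P[...,2]>zr[0])&(P[...,2]<zr[1]); Q=P[M]
        if len(Q)<4: print(f,k,'few');continue
        r=cv2.minAreaRect((Q[:,:2]*1000).astype(np.float32))
        print(f,k,len(Q),'med',np.median(Q,0).round(4),'min',np.percentile(Q,2,0).round(4),'max',np.percentile(Q,98,0).round(4),'rect',np.round(r[0],1),np.round(r[1],1),round(r[2],1))
rep('top0.npz',[('red',(430,465,200,230),(.075,.1)),('yel',(255,300,235,270),(.105,.14)),('red',(200,225,225,275),(.17,.21)),('grey',(430,465,215,255),(.05,.07)),('grey',(290,310,235,265),(.1,.13)),('grey',(220,268,235,265),(.11,.14))])
rep('scene0.npz',[('red',(235,260,315,340),(.06,.1)),('yel',(325,360,210,245),(.09,.14)),('red',(360,385,170,200),(.15,.21))])
```

```text
top0.npz red 60 med [ 0.638  -0.24    0.0859] min [ 0.6282 -0.2459  0.08  ] max [ 0.6504 -0.2355  0.0891] rect [ 639.5 -240.5] [23.1  9.1] 10.8
top0.npz yel 497 med [0.5578 0.094  0.1154] min [0.5418 0.0685 0.106 ] max [0.5752 0.1199 0.1208] rect [559.2  93.9] [35.1 54.1] 2.7
top0.npz red 249 med [0.5495 0.2016 0.1887] min [0.5265 0.1948 0.1763] max [0.5729 0.2102 0.1916] rect [550.1 202.8] [48.7 14.9] 5.0
top0.npz grey 199 med [ 0.6034 -0.2464  0.0613] min [ 0.5823 -0.2564  0.0507] max [ 0.6279 -0.2357  0.0675] rect [ 611.1 -245.6] [62.5 17.3] 10.4
top0.npz grey 140 med [0.561  0.0554 0.1117] min [0.5487 0.0458 0.1025] max [0.5732 0.0651 0.1157] rect [561.1  55.5] [25.2 19.3] 1.4
top0.npz grey 678 med [0.5528 0.1541 0.1182] min [0.5346 0.1222 0.1107] max [0.5733 0.1872 0.1274] rect [553.3 154.6] [49.4 67.3] 4.5
scene0.npz red 37 med [ 0.6442 -0.2402  0.0863] min [ 0.6308 -0.2441  0.0705] max [ 0.6535 -0.2355  0.0909] rect [ 642.1 -240.2] [23.7  8.1] 8.6
scene0.npz yel few
scene0.npz red 122 med [0.5516 0.2011 0.1878] min [0.5292 0.1944 0.1728] max [0.5747 0.2106 0.1964] rect [552.7 202.7] [47.9 16.8] 4.0
```

```bash
python3 -m inch '[0.06, 0.04, -0.0152, 0, 0, 0.06, 0.04, -0.0152, 0, 0, 0.06, 0.04, -0.0152, 0, 0, 0.06, 0.04, -0.0152, 0, 0, 0.06, 0.04, -0.0152, 0, 0, 0.06, 0.04, -0.0152, 0, 0, 0.06, 0.04, -0.0152, 0, 0, 0.06, 0.04, -0.0152, 0, 0, 0.06, 0.04, -0.0152, 0, 0, 0.06, 0.04, -0.0152, 0, 0, 0.06, 0.04, -0.0152, 0, 0, 0.06, 0.04, -0.0152, 0, 0, 0.06, 0.04, -0.0152, 0, 0, 0.06, 0.04, -0.0152, 0, 0]' 20
python3 -m inch '[0.04, 0, 0, 0, -0.15, 0.04, 0, 0, 0, -0.15, 0.04, 0, 0, 0, -0.15, 0.04, 0, 0, 0, -0.15, 0.04, 0, 0, 0, -0.15, 0.04, 0, 0, 0, -0.15, 0.04, 0, 0, 0, -0.15, 0.04, 0, 0, 0, -0.15, 0.04, 0, 0, 0, -0.15, 0.04, 0, 0, 0, -0.15, 0.04, 0, 0, 0, -0.15, 0.04, 0, 0, 0, -0.15, 0.04, 0, 0, 0, -0.15, 0.04, 0, 0, 0, -0.15, 0.04, 0, 0, 0, -0.15, 0.04, 0, 0, 0, -0.15, 0.04, 0, 0, 0, -0.15, 0.04, 0, 0, 0, -0.15, 0.04, 0, 0, 0, -0.15, 0.04, 0, 0, 0, -0.15]'
python3 - <<'E'
from h import *
c=shot('wrist','w1.png'); s=sensors.read_state(); print(s['q'].round(3),s['tool_pos'])
P=pts(c); h=cv2.cvtColor(c['image'],cv2.COLOR_RGB2HSV).astype(int)
M=((h[...,0]<6)|(h[...,0]>174))&(h[...,1]>150)&(h[...,2]>70)&(P[...,2]>.08)&(P[...,2]<.1)
n,l,st,ce=cv2.connectedComponentsWithStats(M.astype(np.uint8))
for i in range(1,n):
    if st[i,4]>40:
        Q=P[l==i]; Q=Q[abs(Q[:,2]-np.percentile(Q[:,2],90))<.002]; print(ce[i],st[i,4],np.median(Q,0),cv2.minAreaRect((Q[:,:2]*1000).astype(np.float32)))
E
```

```text
t: 1.55
tool_pos: [0.6378, -0.2399, 0.2322]
orientation: [-3.118, -0.381, 0.001]
force: [0.1, -0.4, -0.5]
opening: 0.0598
gripper_force: 0.0
t: 3.55
tool_pos: [0.6364, -0.2411, 0.232]
orientation: [0.169, -3.136, -0.001]
force: [1.1, -0.4, 0.8]
opening: 0.0402
gripper_force: 0.0
[-0.437  0.35   1.235 -0.     1.558 -2.125] [ 0.63645523 -0.24112071  0.23203458]
[321.04320988 232.33950617] 324 [ 0.6373544  -0.24244608  0.08742301] ((639.3868408203125, -242.67303466796875), (24.172531127929688, 8.515671730041504), 6.33156156539917)
```

View pics/w1.png

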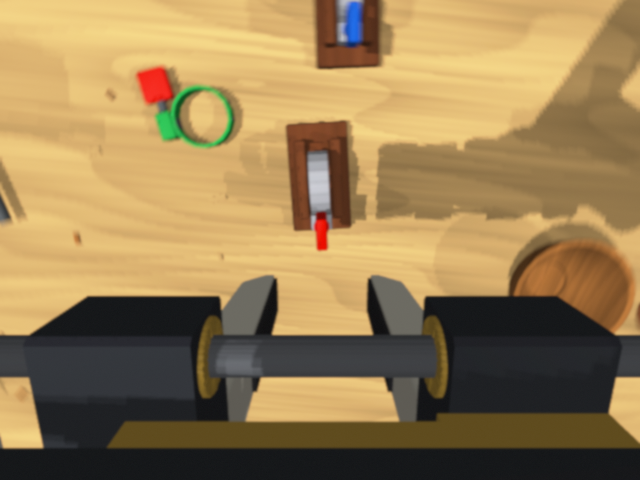

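The wrist view shows the red key at (321,232), its band at (318,180) in the brown stand, and the blue-keyed clamp at (350,20). I'll refine the angles by casting rays onto planes.

Run:
```python
from h import *
c=dict(np.load('pics/w1.npz')); h=cv2.cvtColor(c['image'],cv2.COLOR_RGB2HSV).astype(int)
def cast(M,z):
    v,u=np.nonzero(M); d=np.stack([(u-c['cx'])/c['fx'],(v-c['cy'])/c['fy'],np.ones(len(u))],-1)@c['R']; o=-c['R'].T@c['t']
    return (o+d*((z-o[2])/d[:,2])[:,None])[:,:2]*1000
def big(M,box):
    Z=np.zeros_like(M); a,b,e,f=box; Z[e:f,a:b]=M[e:f,a:b]; n,l,st,_=cv2.connectedComponentsWithStats(Z.astype(np.uint8)); return l==1+np.argmax(st[1:,4])
red=big(((h[...,0]<6)|(h[...,0]>174))&(h[...,1]>150)&(h[...,2]>60),(300,345,200,260))
Q=cast(red,.0885).astype(np.float32); print('key',red.sum(),cv2.minAreaRect(Q)); w,V=np.linalg.eigh(np.cov(Q.T)); print('pca',np.degrees(np.arctan(V[1,1]/V[0,1])))
st=big((h[...,1]>110)&(h[...,2]<125),(270,370,105,245)); Q=cast(st,.03).astype(np.float32); print('stand',st.sum(),cv2.minAreaRect(Q))
g=big((h[...,1]<60)&(h[...,2]>90),(300,340,145,215)); Q=cast(g,.062).astype(np.float32); print('band',g.sum(),cv2.minAreaRect(Q))
w,V=np.linalg.eigh(np.cov(Q.T)); print(np.degrees(np.arctan(V[1,1]/V[0,1])))
```

```text
key 376 ((636.197021484375, -242.25674438476562), (29.210617065429688, 9.99072265625), 5.952878475189209)
pca 7.0232764101050265
stand 3412 ((600.8101806640625, -247.35775756835938), (92.35032653808594, 53.41300964355469), 9.519749641418457)
band 1324 ((602.7028198242188, -248.4437255859375), (50.8264045715332, 18.13137435913086), 10.427495002746582)
9.161047262720063
```

```bash
python3 -m inch '[0.03, -0.002, 0, 0.04, 0, 0.03, 0, 0, 0.04, 0, 0.03, 0, 0, 0.04, 0, 0.03, 0, 0, 0.024, 0, 0.03, 0, 0, 0.01, 0, 0.03, 0, 0, 0, 0, 0, 0, 0, 0, 0, 0, 0, 0, 0, 0, 0, 0, 0, 0, 0, 0, 0, 0, 0, 0, 0, 0, 0, 0, 0]' 40
```

```text
t: 4.7
tool_pos: [0.6399, -0.2414, 0.0804]
orientation: [-0.159, 3.135, -0.002]
force: [1.2, 0.6, 5.8]
opening: 0.0086
gripper_force: 40.0
```

```bash
python3 -m inch '[0, 0, 0, -0.01, 0, 0, 0, 0, -0.02, 0, 0, 0, 0, -0.02, 0, 0, 0, 0, -0.012, 0, 0, 0, 0, 0, 0, 0, 0, 0, 0, 0, 0, 0, 0, 0, 0]'
python3 - <<'E'
from h import *
c=shot('wrist','w2.png'); shot('scene','s2.png'); s=sensors.read_state(); print(s['q'].round(3),s['tool_pos'],s['force'],s['wrist_torque'])
E
```

```text
t: 5.4
tool_pos: [0.6378, -0.2406, 0.139]
orientation: [0.159, -3.135, -0.002]
force: [-1.2, -0.4, -0.8]
opening: 0.0086
gripper_force: 40.0
[-0.436  0.406  1.335  0.     1.403 -2.108] [ 0.6379124  -0.24064703  0.13905247] [ 0.0625846  -0.01231203 -0.66770202] [ 0.04361715 -0.11989058 -0.0521872 ]
```

View pics/w2.png

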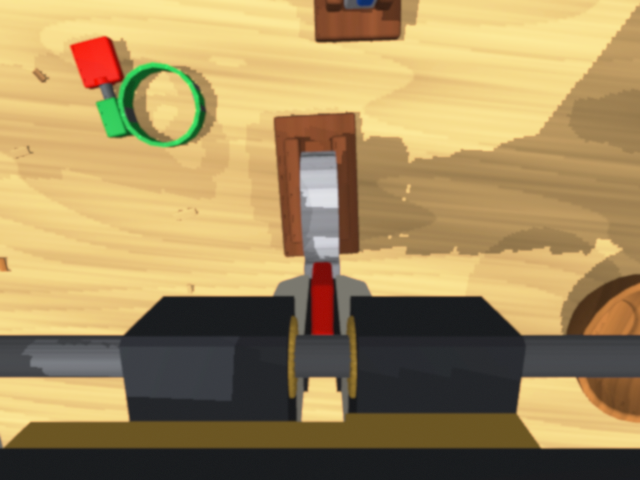

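The band is held, with its hoop at (300–340, 150–262) and the key at (322,300) between the pads. Next I measure its pose in the hand.

```bash
cat >> h.py <<'E'
def band(c,box,zr):
    P=pts(c); h=cv2.cvtColor(c['image'],cv2.COLOR_RGB2HSV).astype(int); M=(h[...,1]<60)&(P[...,2]>zr[0])&(P[...,2]<zr[1])
    Z=np.zeros_like(M); a,b,e,f=box; Z[e:f,a:b]=M[e:f,a:b]; Q=P[Z]
    w,V=np.linalg.eigh(np.cov(Q[:,:2].T)); ang=np.arctan(V[1,1]/V[0,1])
    x=np.array([np.cos(ang),np.sin(ang)]); y=np.array([-x[1],x[0]])
    a=Q[:,:2]@x; b=Q[:,:2]@y
    # circle fit in (along, z)
    s=np.linalg.lstsq(np.c_[2*a,2*Q[:,2],np.ones(len(a))],a**2+Q[:,2]**2,rcond=None)[0]; r=np.sqrt(s[2]+s[0]**2+s[1]**2)
    bm=(np.percentile(b,3)+np.percentile(b,97))/2
    print('n',len(Q),'yaw deg',np.degrees(ang).round(2),'centre',(x*s[0]+y*bm).round(4),'z',s[1].round(4),'r',r.round(4),'width',np.ptp(np.percentile(b,[3,97])).round(4),'ztop',np.percentile(Q[:,2],98).round(4))
E
python3 - <<'E'
from h import *
band(dict(np.load('pics/w2.npz')),(296,345,150,258),(.1,.135))
c=dict(np.load('pics/s2.npz')); P=pts(c); h=c['image'].astype(int)
M=(P[...,2]>.07)&(P[...,2]<.14)&(P[...,0]>.56)&(P[...,0]<.62)&(abs(P[...,1]+.245)<.03); Q=P[M]; print(M.sum(),Q.min(0),Q.max(0))
E
python3 - <<'E'
import cv2;i=cv2.imread('pics/s2.png')[240:400,150:350];cv2.imwrite('pics/s2c.png',cv2.resize(i,None,fx=3.5,fy=3.5,interpolation=2))
E
```

```text
n 3795 yaw deg 7.98 centre [ 0.6022 -0.2462] z 0.0983 r 0.0263 width 0.0148 ztop 0.1252
1 [ 0.61375609 -0.25108472  0.07662867] [ 0.61375609 -0.25108472  0.07662867]
```

View pics/s2c.png

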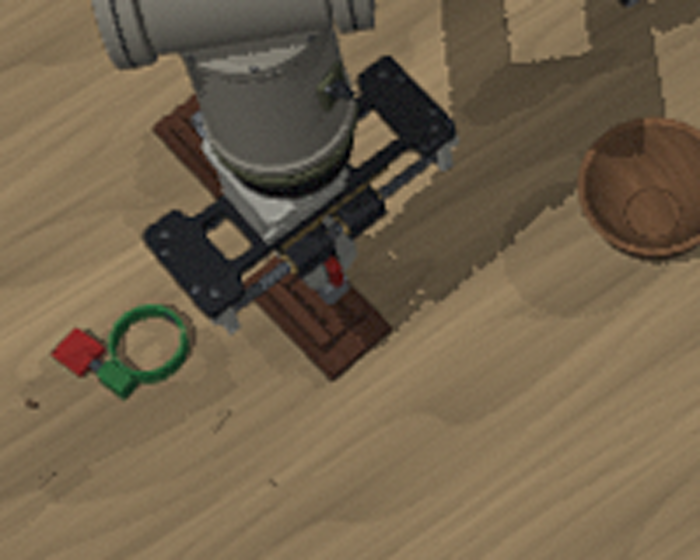

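The scene crop shows the empty slot of the stand at (320,310), the held red key at (335,270), and the bowl at (645,185), clear of the path. Now I carry the band to just off the nozzle.

```bash
python3 -m inch '[0, 0.0015, 0.015, -0.002, 0.02, 0, 0.0015, 0.03, 0, 0.02, 0, 0.0015, 0.03, 0, 0.02, 0, 0.0015, 0.03, 0, 0.015, 0, 0.0015, 0.03, 0, 0, 0, 0.0015, 0.03, 0, 0, 0, 0.0015, 0.03, 0, 0, 0, 0.0015, 0.025, 0, 0, 0, 0.001, 0.015, 0, 0, 0, 0, 0, 0, 0, 0, 0, 0, 0, 0, 0, 0, 0, 0, 0]'
python3 - <<'E'
from h import *
c=shot('wrist','w3.png'); s=sensors.read_state(); print(s['q'].round(3),s['tool_pos'],s['orientation'],s['force'])
band(c,(290,345,150,258),(.1,.135))
E
```

```text
t: 6.7
tool_pos: [0.6154, -0.0081, 0.1425]
orientation: [0.04, -3.141, 0.001]
force: [0.2, 0.6, -1.8]
opening: 0.0086
gripper_force: 40.0
[-0.096  0.228  1.545 -0.     1.368 -1.692] [ 0.61534797 -0.00818373  0.1425307 ] [ 3.90879568e-02 -3.14124062e+00  4.91644539e-04] [-0.1136949   0.47845178 -0.44522133]
n 3708 yaw deg 3.43 centre [ 0.5795 -0.011 ] z 0.1018 r 0.0263 width 0.0146 ztop 0.1287
```

View pics/w3.png

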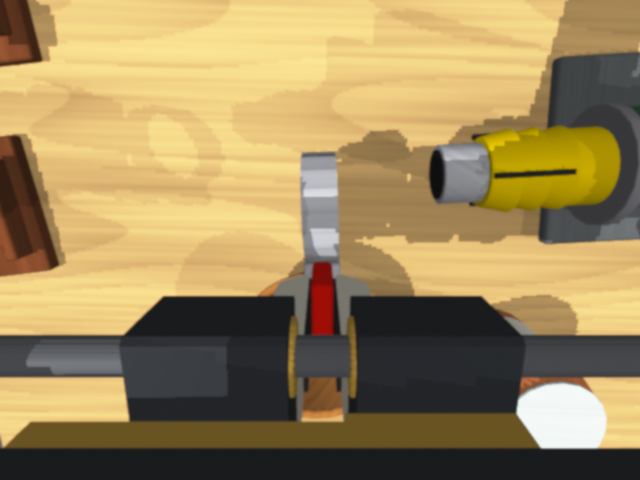

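The wrist view shows the band at (320,205) and the nozzle mouth at (438,173). The yellow stub spans (475–620, 165), and the shoulder is at the right edge. Now fitting the stub axis.

```bash
cat >> h.py <<'E'
from scipy.optimize import least_squares
def axis(Q,r=None):
    # axis point at y0: x=a+b*(y-y0), z=c, radius
    y0=np.median(Q[:,1])
    def f(p):
        dx=(Q[:,0]-p[0]-p[1]*(Q[:,1]-y0))*np.cos(np.arctan(p[1])); rr=r or p[3]
        return np.hypot(dx,Q[:,2]-p[2])-rr
    s=least_squares(f,[np.median(Q[:,0]),-.07,.1,.018],loss='soft_l1',f_scale=.001)
    return y0,s.x,np.std(f(s.x))
E
python3 - <<'E'
from h import *
c=dict(np.load('pics/w3.npz')); P=pts(c); h=cv2.cvtColor(c['image'],cv2.COLOR_RGB2HSV).astype(int)
roi=(P[...,2]>.085)&(P[...,2]<.14)&(P[...,1]>.03)&(P[...,1]<.15)
yel=roi&(h[...,0]>20)&(h[...,0]<34)&(h[...,1]>180); noz=roi&(h[...,1]<60)&(P[...,1]<.07)
for n,M,r in(('noz',noz,.0145),('noz',noz,None),('yel',yel,.020),('yel',yel,None)):
    Q=P[M]; y0,p,e=axis(Q,r); print(n,len(Q),'y0',y0.round(4),'x,b,z,r',p.round(4),e.round(5),'yrange',np.percentile(Q[:,1],[1,99]).round(4))
sh=(P[...,2]>.08)&(P[...,1]>.1)&(P[...,1]<.18)&(h[...,1]<60); Q=P[sh]; print('shoulder',len(Q),Q.min(0),np.percentile(Q[:,1],[1,5,20,50]),Q.max(0))
E
```

```text
noz 3193 y0 0.0529 x,b,z,r [ 0.5618 -0.098   0.1003  0.018 ] 0.00274 yrange [0.0438 0.0656]
noz 3193 y0 0.0529 x,b,z,r [ 0.5614 -0.0836  0.1038  0.0115] 0.00218 yrange [0.0438 0.0656]
yel 9671 y0 0.0924 x,b,z,r [ 0.5588 -0.0828  0.0991  0.018 ] 0.00104 yrange [0.0647 0.1199]
yel 9671 y0 0.0924 x,b,z,r [ 0.5586 -0.0819  0.101   0.0184] 0.00095 yrange [0.0647 0.1199]
shoulder 8930 [0.52770188 0.1036588  0.08083988] [0.10625994 0.11196488 0.11855574 0.12171823] [0.71916718 0.15684669 0.1309451 ]
```

```bash
python3 -m inch '[0, 0.006, 0, 0.001, -0.01, 0, 0.0065, 0, 0.0005, -0.01, 0, 0, 0, 0, 0, 0, 0.0005, 0.015, 0, 0, 0, 0.0007, 0.02, 0, 0, 0, 0.0006, 0.015, 0, 0, 0, 0, 0, 0, 0, 0, 0, 0, 0, 0]'
python3 - <<'E'
from h import *
c=shot('wrist','w4.png'); s=sensors.read_state(); print(s['q'].round(3),s['tool_pos'],s['orientation'],s['force'])
band(c,(290,345,150,258),(.1165,.135)); band(c,(290,345,150,258),(.1,.135))
P=pts(c); h=cv2.cvtColor(c['image'],cv2.COLOR_RGB2HSV).astype(int)
roi=(P[...,2]>.085)&(P[...,2]<.14)&(P[...,1]>.03)&(P[...,1]<.15); yel=roi&(h[...,0]>20)&(h[...,0]<34)&(h[...,1]>180)
for r in(.0195,None): Q=P[yel]; y0,p,e=axis(Q,r); print('yel',len(Q),y0.round(4),p.round(4),e.round(5),np.percentile(Q[:,1],[1,99]).round(4))
E
```

```text
t: 7.55
tool_pos: [0.5987, 0.0431, 0.1412]
orientation: [-0.075, 3.141, -0.001]
force: [-0.4, 0.4, -0.9]
opening: 0.0086
gripper_force: 40.0
[-0.014  0.19   1.591 -0.     1.36  -1.632] [0.59872111 0.04261344 0.14118225] [-7.36517772e-02  3.14064257e+00 -5.83196172e-04] [ 0.4310973  -0.95546891 -1.67998224]
n 3200 yaw deg 4.73 centre [0.5629 0.0394] z 0.1012 r 0.0256 width 0.0147 ztop 0.1275
n 4135 yaw deg 5.51 centre [0.561 0.041] z 0.1085 r 0.019 width 0.0179 ztop 0.1274
yel 8889 0.0932 [ 0.5588 -0.0831  0.0998  0.018 ] 0.00092 [0.0654 0.1196]
yel 8889 0.0932 [ 0.5586 -0.082   0.101   0.0184] 0.00089 [0.0654 0.1196]
```

View pics/w4.png

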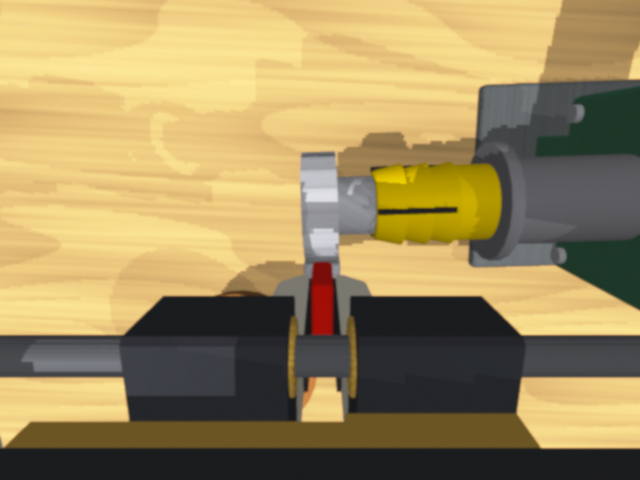

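The band's mouth is now around the nozzle at (320–340, 205), aligned with the yellow stub, so I slide it on.

```bash
python3 -m inch '[0, 0.0004, 0.01, 0, 0, 0, 0.0005, 0.012, 0, 0, 0, 0.0005, 0.012, 0, 0, 0, 0.0005, 0.012, 0, 0, 0, 0.0004, 0.012, 0, 0, 0, 0.0002, 0.008, 0, 0, 0, 0, 0, 0, 0, 0, 0, 0, 0, 0]'
python3 - <<'E'
from h import *
c=shot('wrist','w5.png'); s=sensors.read_state(); print(s['q'].round(3),s['tool_pos'],s['orientation'],s['force'])
band(c,(290,345,150,258),(.1205,.135))
P=pts(c);h=cv2.cvtColor(c['image'],cv2.COLOR_RGB2HSV).astype(int)
M=(h[...,1]<60)&(P[...,2]>.1205)&(P[...,2]<.135);M[:150]=0;M[258:]=0;M[:,:290]=0
print(np.histogram(P[M][:,1],bins=np.arange(.085,.15,.003)))
E
```

```text
t: 8.4
tool_pos: [0.5931, 0.1085, 0.1411]
orientation: [0.074, -3.141, 0.0]
force: [-0.2, 0.7, -1.5]
opening: 0.0088
gripper_force: 40.0
[ 0.095  0.197  1.583 -0.     1.361 -1.521] [0.59315876 0.10815255 0.1411212 ] [ 7.26544517e-02 -3.14074129e+00  4.36648309e-04] [-1.04604998  0.51368903 -1.7522404 ]
n 2688 yaw deg 4.67 centre [0.5574 0.1048] z 0.1034 r 0.0234 width 0.0148 ztop 0.1274
(array([  0,   0,   8,  76, 461, 507, 518, 512, 504, 102,   0, 229, 645,
       410, 205, 206, 205, 208, 210, 216, 201]), array([0.085, 0.088, 0.091, 0.094, 0.097, 0.1  , 0.103, 0.106, 0.109,
       0.112, 0.115, 0.118, 0.121, 0.124, 0.127, 0.13 , 0.133, 0.136,
       0.139, 0.142, 0.145, 0.148]))
```

View pics/w5.png

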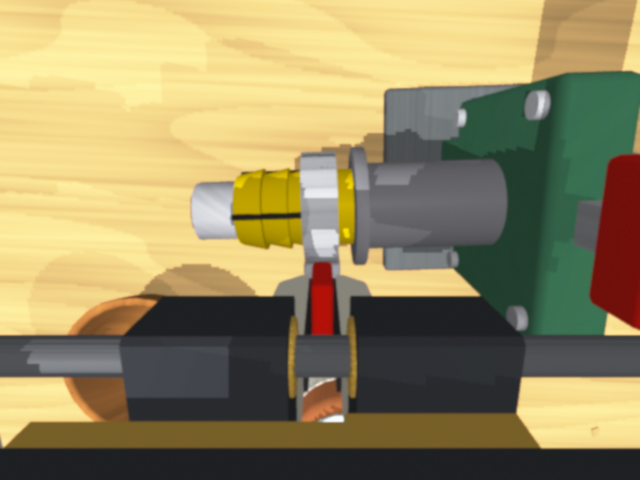

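The band is on the yellow stub at (320,205), with a yellow gap of about 7 mm left to the shoulder rim at (358,205). I close that gap.

```bash
python3 -m inch '[0, 0.0001, 0.003, 0, 0, 0, 0.0001, 0.003, 0, 0, 0, 0, 0.0005, 0, 0, 0, 0, 0, 0, 0, 0, 0, 0, 0, 0, 0, 0, 0, 0, 0]'
python3 - <<'E'
from h import *
c=shot('wrist','w6.png'); s=sensors.read_state(); print(s['q'].round(3),s['tool_pos'],s['orientation'],s['force'],s['wrist_torque'])
band(c,(290,338,150,258),(.1205,.135))
E
```

```text
t: 9.05
tool_pos: [0.5926, 0.1148, 0.1411]
orientation: [-0.072, 3.141, 0.0]
force: [-0.8, -0.2, -2.4]
opening: 0.0087
gripper_force: 40.0
[ 0.106  0.199  1.581 -0.     1.361 -1.511] [0.59264463 0.11476108 0.14113726] [-7.23822702e-02  3.14072951e+00 -3.95044975e-05] [-0.86914095  0.15397924 -0.72059595] [ 0.04679859 -0.17552816  0.00715065]
n 2654 yaw deg 4.35 centre [0.5569 0.1111] z 0.1028 r 0.0241 width 0.0146 ztop 0.1275
```

```bash
python3 -m inch '[0, 0, 0.001, 0, 0, 0, 0, 0, 0, 0, 0, 0, 0, 0, 0, 0, 0, -0.0005, 0, 0.15, 0, 0, -0.0005, 0, 0.15, 0, 0, -0.0004, 0, 0.15, 0, 0, -0.0004, 0, 0.15, 0, 0, -0.0005, 0, 0.15, 0, 0, -0.0004, 0, 0.15, 0, 0, -0.0005, 0, 0.15, 0, 0, -0.0004, 0, 0.15, 0, 0, -0.0005, 0, 0.15, 0, 0, -0.0004, 0, 0.15, 0, 0, 0, 0, 0, 0, 0, 0, 0, 0]'
python3 - <<'E'
from h import *
s=sensors.read_state(); print(s['q'].round(3),s['tool_pos'],s['orientation'],s['force'],s['wrist_torque'],s['opening'])
E
```

```text
t: 10.6
tool_pos: [0.5903, 0.1126, 0.1412]
orientation: [2.082, 2.352, 0.0]
force: [-0.1, -2.4, -0.5]
opening: 0.0087
gripper_force: 40.0
[ 0.103  0.192  1.589  0.     1.36  -0.019] [0.59032137 0.11257018 0.14121965] [2.08240783e+00 2.35217236e+00 4.93171674e-04] [-0.13972852 -2.3899482  -0.54698032] [-0.46711199 -0.1357443   0.02110329] 0.008710857781798718
```

```bash
python3 -m inch '[0, 0, -0.0005, 0, 0.15, 0, 0, -0.0004, 0, 0.15, 0, 0, -0.0005, 0, 0.15, 0, 0, -0.0004, 0, 0.15, 0, 0, -0.0005, 0, 0.15, 0, 0, -0.0004, 0, 0.15, 0, 0, -0.0005, 0, 0.15, 0, 0, -0.0004, 0, 0.15, 0, 0, -0.0005, 0, 0.15, 0, 0, 0, 0, 0, 0, 0, 0, 0, 0]'
python3 - <<'E'
from h import *
s=sensors.read_state(); print(s['q'].round(3),s['tool_pos'],s['orientation'],s['force'],s['wrist_torque'],s['opening'])
shot('wrist','w7.png'); shot('top','t7.png')
E
```

```text
t: 11.7
tool_pos: [0.5885, 0.1145, 0.1428]
orientation: [3.095, 0.54, 0.006]
force: [2.5, -2.4, 5.0]
opening: 0.0091
gripper_force: 40.0
[0.107 0.183 1.596 0.    1.358 1.332] [0.58847001 0.11446641 0.14283185] [3.09477925 0.53962328 0.00629791] [ 2.48409796 -2.35456305  4.99302064] [-0.39403185 -0.5454074  -0.05294291] 0.009075422307707772
```

View pics/w7.png

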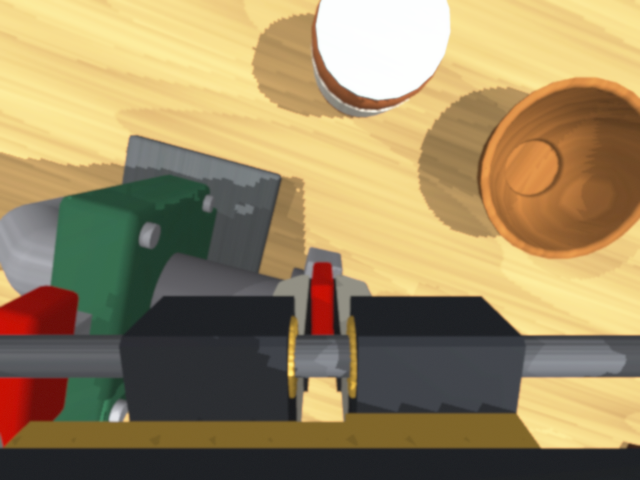

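The view from the far side shows the key still held at (322,300), with the gate on the left and the tin and bowl untouched. I finish the turn.

```bash
for i in 1; do python3 -m inch '[0, 0, -0.0003, 0, 0.1, 0, 0, -0.0003, 0, 0.1, 0, 0, 0, 0, 0, 0, 0, 0, 0, 0]'; done
python3 - <<'E'
from h import *
s=sensors.read_state(); print(s['q'].round(3),s['tool_pos'],s['orientation'],s['force'],s['wrist_torque'],s['opening'])
E
python3 -m inch '[0, 0, -0.0003, 0, 0.1, 0, 0, -0.0002, 0, 0.06, 0, 0, 0, 0, 0.04, 0, 0, 0, 0, 0, 0, 0, 0, 0, 0]'
python3 - <<'E'
from h import *
s=sensors.read_state(); print(s['q'].round(3),s['tool_pos'],s['orientation'],s['force'],s['wrist_torque'],s['opening'])
E
```

```text
t: 12.2
tool_pos: [0.5884, 0.1149, 0.1429]
orientation: [-3.133, -0.228, -0.006]
force: [3.9, -2.5, 5.3]
opening: 0.0089
gripper_force: 40.0
[ 0.107  0.183  1.596 -0.     1.358  1.533] [0.58835826 0.11489684 0.14287553] [-3.13324488 -0.22824788 -0.00640888] [ 3.85688431 -2.5411424   5.30770814] [-0.51622242 -0.5578824  -0.038226  ] 0.00894204972389569
t: 12.7
tool_pos: [0.5883, 0.1151, 0.1428]
orientation: [3.14, -0.085, 0.006]
force: [3.2, -4.4, 5.7]
opening: 0.0084
gripper_force: 39.9
[ 1.080e-01  1.830e-01  1.596e+00 -1.000e-03  1.358e+00  1.733e+00] [0.58830319 0.11511402 0.14283241] [ 3.14040126 -0.08541268  0.00632202] [ 3.17339996 -4.36585831  5.6736311 ] [-0.69946116 -0.50213089  0.08102125] 0.008404381257231405
```

```bash
python3 -m inch '[0, 0, 0, 0, 0.05, 0, 0, 0, 0, 0, 0.03, 0, 0, 0, 0, 0.03, 0, 0, 0, 0, 0.03, 0, 0, 0, 0, 0.03, 0, 0, -0.02, 0, 0.04, 0, 0, -0.04, 0, 0.04, -0.03, 0, -0.04, -0.08, 0.04, -0.03, 0, -0.02, -0.08, 0.04, 0, 0, 0, 0, 0.04, 0, 0, 0, 0]'
python3 - <<'E'
from h import *
s=sensors.read_state(); print(s['q'].round(3),s['tool_pos'],s['orientation'],s['force'])
c=shot('wrist','w8.png');t=shot('top','t8.png')
i=cv2.resize(t['image'][190:310,170:330],None,fx=4,fy=4)[:,:,::-1]; cv2.imwrite('pics/t8c.png',i)
E
```

```text
t: 13.8
tool_pos: [0.5269, 0.12, 0.2614]
orientation: [-3.14, -0.076, -0.002]
force: [0.3, 0.2, -0.3]
opening: 0.0398
gripper_force: 0.0
[ 0.129 -0.043  1.615  0.     1.569  1.651] [0.52687052 0.11996235 0.26137715] [-3.14038079e+00 -7.61157242e-02 -1.96546465e-03] [ 0.3144867   0.18563314 -0.25497064]
```

View pics/w8.png

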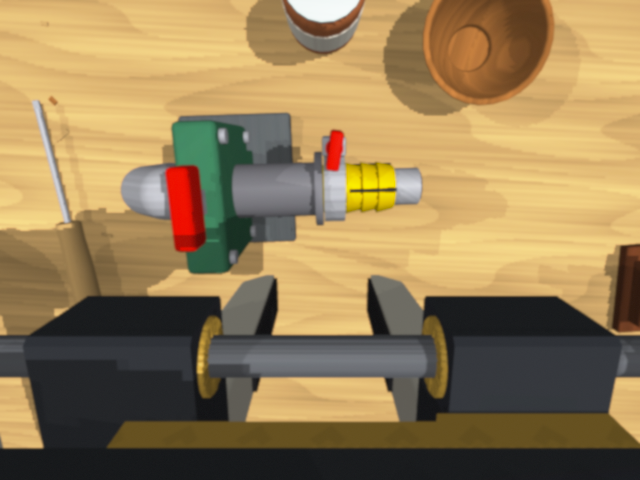

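The clamp at (333,190) sits against the shoulder, with its key at (335,150), and the red handle is at (186,208). I measure the key angle, the band and the handle.

Run:
```python
from h import *
c=dict(np.load('pics/w8.npz')); P=pts(c); h=cv2.cvtColor(c['image'],cv2.COLOR_RGB2HSV).astype(int)
red=((h[...,0]<6)|(h[...,0]>174))&(h[...,1]>150)&(h[...,2]>60)
def go(n,box,zr):
    a,b,e,f=box; M=np.zeros_like(red); M[e:f,a:b]=red[e:f,a:b]; M&=(P[...,2]>zr[0])&(P[...,2]<zr[1]); Q=P[M]
    zt=np.percentile(Q[:,2],90); Q=Q[Q[:,2]>zt-.004]; w,V=np.linalg.eigh(np.cov(Q[:,:2].T))
    print(n,len(Q),'ztop',zt.round(4),cv2.minAreaRect((Q[:,:2]*1000).astype(np.float32)),'pca',np.degrees(np.arctan(V[1,1]/V[0,1])))
go('key',(320,350,125,175),(.12,.17)); go('handle',(160,215,155,260),(.16,.22))
band(c,(310,347,165,225),(.1215,.135))
```

```text
key 500 ztop 0.1505 ((586.9816284179688, 114.03355407714844), (8.931797981262207, 25.132278442382812), 84.9766616821289) pca -4.8377324332109515
handle 1913 ztop 0.1916 ((550.1083374023438, 201.4889373779297), (49.049739837646484, 13.156269073486328), 4.311595916748047) pca 4.934445708816332
n 1102 yaw deg 6.36 centre [0.5572 0.1159] z 0.1229 r 0.0092 width 0.0224 ztop 0.1302
```

The key reads about 3.3 rad, at its stop, and the clamp is home. Now the gate.

```bash
python3 -m inch '[0.04, 0.009, -0.027, 0, -0.01, 0.04, 0.009, -0.027, 0, -0.01, 0.04, 0.009, -0.026, 0, -0.01, 0.04, 0, 0, 0, 0, 0.04, 0, 0, 0.04, 0, 0.04, 0, 0, 0.03, 0, 0.04, 0, 0, 0.015, 0, 0.04, 0, 0, 0, 0, 0.04, 0, 0, 0, 0, 0, 0, 0, 0, 0, 0, 0, 0, 0, 0, 0, 0, 0, 0, 0, 0, 0, 0, 0, 0, 0, 0, 0, 0, 0]' 40
```

```text
t: 15.3
tool_pos: [0.5497, 0.2028, 0.1773]
orientation: [-3.136, -0.123, -0.003]
force: [0.4, 7.2, 1.1]
opening: 0.0135
gripper_force: 40.0
```

```bash
python3 -m inch '[0, 0, 0, -0.006, 0, 0, 0, 0, -0.01, 0, 0, 0, 0, -0.01, 0, 0, 0, 0, -0.008, 0, 0, 0, 0, -0.004, 0, 0, 0, 0, -0.002, 0, 0, 0, 0, -0.001, 0, 0, 0, 0, 0, 0, 0, 0, 0, 0, 0]'
```

```text
t: 16.2
tool_pos: [0.5496, 0.2028, 0.2175]
orientation: [-3.136, -0.124, -0.003]
force: [3.0, 7.7, -3.7]
opening: 0.0139
gripper_force: 40.0
```

```bash
python3 -m inch '[0, 0, 0, -0.002, 0, 0, 0, 0, -0.001, 0, 0, 0, 0, 0, 0, 0, 0, 0, 0, 0]'
```

```text
t: 16.6
tool_pos: [0.5495, 0.2028, 0.2183]
orientation: [-3.137, -0.124, -0.001]
force: [9.6, 9.0, -16.2]
opening: 0.0138
gripper_force: 40.0
```

The rising force shows the gate is at its stop. I let go, back off and check.

```bash
python3 -m inch '[0, 0, 0, 0.002, 0, 0.04, 0, 0, 0, 0, 0.04, 0, 0, 0, 0, 0.04, 0, 0, 0, 0, 0.04, 0, 0, -0.02, 0, 0.04, 0, 0, -0.04, 0, 0.04, -0.04, 0, -0.03, 0, 0.04, -0.04, 0, 0, 0, 0.04, -0.02, 0, 0, 0, 0.04, 0, 0, 0, 0, 0.04, 0, 0, 0, 0]'
python3 - <<'E'
from h import *
c=shot('wrist','w9.png'); P=pts(c); h=cv2.cvtColor(c['image'],cv2.COLOR_RGB2HSV).astype(int)
M=((h[...,0]<6)|(h[...,0]>174))&(h[...,1]>150)&(h[...,2]>60)&(P[...,2]>.1)
n,l,st,ce=cv2.connectedComponentsWithStats(M.astype(np.uint8))
for i in range(1,n):
    if st[i,4]>60: Q=P[l==i]; print(ce[i],st[i,4],np.median(Q,0),np.percentile(Q[:,2],95))
E
```

```text
t: 17.7
tool_pos: [0.4498, 0.1933, 0.3085]
orientation: [-3.139, -0.122, -0.002]
force: [0.8, 0.1, 0.6]
opening: 0.04
gripper_force: 0.0
[318.50500653  74.96212451] 2297 [0.54997085 0.20212859 0.23161219] 0.23289652772492087
[439.61261261  51.64414414] 666 [0.58619211 0.11680614 0.14869221] 0.15093886007208066
```

View pics/w9.png

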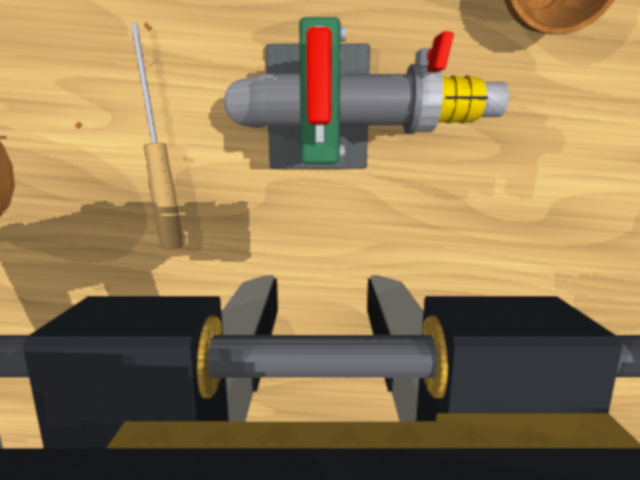

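The handle at (318,75) has its top at 232 mm, which is fully open. The clamp sits against the shoulder at (428,100), and the arm is clear.

```bash
python3 -c "
from plant import robot
print(robot.close_job())"
```

```text
the job is handed in; nothing more can be done
None
```

The job is handed in, though the hand-in returned no verdict: by the last images the clamp is home against the shoulder with its key at about 3.3 rad (its stop), the gate is fully up, the arm is clear, and I touched no bystander.

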